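# Clip the lid on the tofu tub and stack the second tub on it

## Robot

A 7-joint arm with a two-finger parallel gripper is mounted at the origin on the work surface. World frame = base frame: x ahead of the robot, y to its left, z up, the work surface at z = 0. Lengths are in m, angles in degrees, forces in N, time in s.
With the tool pointing down it reaches from about 0.425 to 0.875 m from the base axis. Payload 4.7 kg.
Tool frame: the origin (TCP) lies midway between the tips of the shut fingers; the grasp point (between the pads) lies 19 mm behind it; z points along the fingers, y is the direction in which the jaws open and shut (so a half turn about z gives the same grasp; the last joint's range is limited). The gripper opens to 87 mm and grips with 3 to 60 N. Pads are 19 mm wide; open, the fingers measure 117 mm over their backs; the gripper's body (75 mm by 190 mm) begins 51 mm behind the grasp point.
Start: joints at [74.548, 18.392, -4.016, 83.108, 1.295, 78.541, -3.26], TCP at [0.182, -0.624, 0.223] pointing down, gripper open.
Joint ranges: [-163.93, 163.93], [-17.29, 119.83], [-79.2, 71.16], [3.27, 140.29], [-89.18, 269.18], [5.43, 117.66], [-154.24, 154.24]. Speed limits (degrees/s): [147.25, 147.25, 180, 180, 180, 180, 180].

## Interface

Orientations are given as [roll, pitch, yaw] about the fixed x, y, z axes, in that order (R = Rz(yaw) Ry(pitch) Rx(roll)).
In Python, from cell import env gives the robot as it stands.
- The arm moves only by the tool apply_moves, never from a script. Its argument "targets" is a list of rows, each a list of 2 entries, a list of its own where there are three numbers: the shift along the world's x, y, z in mm, then the turn, a rotation vector about the world's x, y, z in rad. A call has 1 to 8 rows; each row is the pose to reach, as a shift and turn from the pose commanded when the call began; what a row does not reach only later rows make up. A row lasts 1/10 s, in which the tool goes at most 50 mm and 8.59 degrees, less where a joint would pass 70% of its speed; a pose out of reach is approached as far as the arm can. A call with a gripper value outside its range is refused whole. "hand" is the finger opening in mm, from 0 to 87, set as the call begins (left out, the last holds). The fingers move at their own pace and stop on an object; "squeeze" is the grip in N (left out, the last holds). Time passes only in rows, so rows that repeat a pose let the fingers close. It gives the time, the measured TCP pose, the force and the opening at its end, in the units of the state.
- env.get_obs(): the state, without advancing time (a new reading comes with each control period).
- env.read_camera(name): name is "scene" or "top"; returns a dict with "image" (420x560x3 uint8, red, green, blue), "camera_matrix" (3x3 intrinsics, pixels), "camera_from_world" (4x4, takes a point from world to camera coordinates). Camera axes: x right, y down, z forward; pixel columns grow to the right and rows downward; lengths in m; the calibration is good to about 2 mm. A picture is of the moment at which its call begins. There is no depth.
- env.sign_off(): hands the job in, once; it reports no verdict.
Trained networks look in a picture, given as the dict that the camera call returned (one of the last four; its "shot" number tells which), for a name from the list of things; names that differ only in an ending like _2 or _b are one class to them, and where a whole thing is asked for, a point or a joint stands for the part that bears it (a point fixed in the world has none). Each returns a list of dicts, best first, with "conf" (0 to 1); they miss things now and then, are a little off and sometimes report something else, mostly with a low value. They report only what shows in the picture. A call takes as long as a camera call. They do not tell look-alikes from the thing itself.
- env.regions_of(picture, target): "region" (420x560 bool, what is visible of it) and "rect" ([left, top, right, bottom] in pixels, round what is visible of it).
The state is a dict: "time_s": time; "qpos": joint angles; "joint_velocities": joint speeds; "effort": joint torques, N m; "tool_pos": TCP position; "tool_rot": TCP orientation; "force": force on the tool from outside, world axes, zero at the start; "wrist_torque": the same for the moment, N m; "grip_width": finger opening in m.
Only numpy, scipy, OpenCV 4.12 (cv2) and the standard library are available. Lean on these libraries where they do the work, as an engineer would, in place of code of your own. Each camera call takes 0.05 s, during which the arm holds its last target. There are 200 camera calls.

## Task

Put the loose lid on the open tub and press it straight down until both of its end hooks click over the lid. Then gently stand the already closed tub on top, lengthways over the first, so that all four of its feet sit fully down in the recesses of that lid, and let go. Leave the lower tub standing about where it is, and do not disturb the jar, the phone or the price card.

Things in the scene. Friction and masses are not known exactly. Their poses are not given: they have to be found in the camera images.
- tub_rim (a point): Open white tub (0.45 kg, loose) with a cream block inside. Point: centre of the opening at rim height, 50 above the table; x along the tub, y across, z up. Body 116 (x) x 52 (y), walls 3; flanges widen its ends to 128; inside 110 x 46, open for 14 down. Springy end hooks at x = +-68 rise to 24 above the rim. The lid, pressed straight down (about 6 to 15 N in all), spreads both and clicks under them.
- hook_front (a joint): Bend of the open tub's springy hook at x = -68, rad: 0 upright (relaxed, or clicked over the lid), about 0.09 outward while the lid's edge passes. 18 wide (y); its inner face slopes in to a barb that reaches 3 over the lid's end, its underside 11 above the rim.
- hook_back (a joint): The same for the hook at x = +68.
- lid_centre (a point): Loose grey lid (50 g), right way up: plate 130 (x) x 56 (y) x 10, over a rounded locating rim 107 x 41, 5 high, that enters the tub's opening with 1.5 to 2.5 play. Point: centre, half-way up (7.5 from underside and top); z up. Same turned half round. Top has four square recesses 16 x 16, 5 deep, at x = +-48, y = +-14. Home on the tub, its plate lies on the rim: point 2.5 above the rim.
- sealed_centre (a point): Closed tub (0.35 kg), one rigid piece: tub as the other, same grey lid clipped on. 130 (x) x 56 (y) at the lid (50 to 60 above its feet), 116 x 52 below, end hooks up to 74. Point: middle, 30 above the feet's undersides; z up. Same turned half round. Four round feet 12 across, rounded tips, 7 high, at x = +-48, y = +-14. Home on the lid below: point 32.5 above the lid's point.
- jar: Bystander: round jar 56 across, 90 high; origin at the centre of its underside. Leave alone.
- phone: Bystander: black phone lying flat, 72 (x) x 150 (y) x 9; origin at the centre of its underside. Leave alone.
- card: Bystander: upright price card in a wooden foot 50 (x) x 90 (y), 67 high; origin at the centre of its underside. Leave alone.
There are look-alikes about, which are no part of the job. Leave any black or yellow look-alike of the part that bears sealed_centre alone. Of the things shaped like the part that bears lid_centre, the grey one is meant.

How it is judged (in metres and radians):
On the way, in this order (a step that is already met when the one before it is completed fails the run):
1. the loose lid is home on the open tub with both hooks clicked over it (z of lid_centre in the frame of tub_rim between 0 and 0.004 m and x of lid_centre in the frame of tub_rim between -0.004 and 0.004 m and y of lid_centre in the frame of tub_rim between -0.004 and 0.004 m and angle between the z axis of lid_centre and the z axis of tub_rim, either way round below 0.03 rad and angle between the x axis of lid_centre and the x axis of tub_rim, either way round below 0.06 rad and value of joint each of hook_front, hook_back below 0.035 rad), for 0.3 s.
2. the closed tub stands on that lid with all four feet down in the recesses (z of sealed_centre in the frame of lid_centre between 0.0295 and 0.0345 m and x of sealed_centre in the frame of lid_centre between -0.004 and 0.004 m and y of sealed_centre in the frame of lid_centre between -0.004 and 0.004 m and angle between the x axis of sealed_centre and the x axis of lid_centre, either way round below 0.07 rad and angle between the z axis of sealed_centre and the z axis of lid_centre, either way round below 0.03 rad), for 0.3 s.
At the end, for the whole second after the job is handed in: Lid home on the lower tub (height within 1.5 mm, turned < 0.06 rad), both hooks < 0.035 rad; closed tub's feet all in its recesses (height within 2 mm, centred within 4 mm, turned < 0.07 rad); both level within 0.03 rad; lower tub upright within 50 mm of its start; all at rest (all of step 1 and all of step 2 and angle between tub_rim's own z axis and vertical below 0.05 rad and height (world z) of tub_rim below 0.053 m and distance of tub_rim from where it was at the start of the episode below 0.05 m and linear speed of each of tub, sealed below 0.02 m/s); the robot touches nothing.
It fails at once if a bystander (jar, phone, price card) is moved by more than 25 mm (distance of any of jar, phone, card from where it was at the start of the episode above 0.025 m).
It fails at once if a filled tub is tipped by more than 0.6 rad (angle between any of tub_rim, sealed_centre's own z axis and vertical above 0.6 rad).
It fails at once if the closed tub is rammed onto the lid (more than 45 N between them) (contact force between sealed and lid above 45 N).
It fails at once if the closed tub is dropped (falls free of the fingers at more than 0.45 m/s, about 10 mm of fall) (contact force between sealed and the fingers below 0.3 N and linear speed of sealed above 0.45 m/s).
It also fails if it takes over 64 s, if anything falls off the work surface, if the arm or the gripper's body presses on something with over 40 N, if the wrist force passes 120 N, or if a joint passes its speed limit or range.

## Working session

There is one attempt and no reset: what is moved stays moved. The work goes in short steps, Python scripts to look and compute and a tool call to move; the robot and the scene stay as the last step left them, time stands still between calls to the robot, and variables do not carry over. Pictures are saved under pics/ and viewed, about 8 in all and at most 12, crops included, and the job is handed in when it is done.

Besides the shell and the picture viewer there is one more tool, called as name(argument=value, ...) on one line, values as JSON. apply_moves: Moves the arm, as the interface text tells. Its arguments: {"type":"object","properties":{"targets":{"type":"array","items":{"type":"array"}},"hand":{"type":"number"},"squeeze":{"type":"number"}},"required":["targets"]}

```bash
ls; mkdir -p pics
cat > h.py <<'E'
import numpy as np, cv2
from cell import env
def save(p,n): cv2.imwrite('pics/'+n,p['image'][:,:,::-1])
def proj(p,P):
    P=np.atleast_2d(P); T=p['camera_from_world']; c=P@T[:3,:3].T+T[:3,3]; q=c@np.array(p['camera_matrix']).T
    return q[:,:2]/q[:,2:]
def back(p,uv,z):
    K=np.array(p['camera_matrix']);T=p['camera_from_world'];R=T[:3,:3];o=-R.T@T[:3,3]
    uv=np.atleast_2d(uv); d=np.c_[uv,np.ones(len(uv))]@np.linalg.inv(K).T@R
    return o+d*((z-o[2])/d[:,2])[:,None]
E
python3 - <<'E'
from h import *
a=env.read_camera('top');b=env.read_camera('scene')
for n,p in(('top',a),('scene',b)):
    save(p,n+'0.png')
    T=p['camera_from_world'];print(n,p['camera_matrix'],-T[:3,:3].T@T[:3,3],T[:3,:3])
    for t in['tub_rim','lid_centre','sealed_centre','jar','phone','card']:
        for r in env.regions_of(p,t): print(t,round(r['conf'],2),r['rect'],r['region'].sum())
o=env.get_obs();print(o)
E
```

```text
pics
top [[468.94767659   0.         271.0726024 ]
 [  0.         468.94767659 209.84823673]
 [  0.           0.           1.        ]] [0.28028123 0.0727624  1.39933288] [[ 0.00727063 -0.99993716 -0.00853284]
 [-0.98315183 -0.00558949 -0.18270532]
 [ 0.18264615  0.00971746 -0.98313069]]
tub_rim 0.58 [205.7, 198.2, 234.6, 247.7] 914
lid_centre 0.84 [265.0, 178.7, 298.6, 227.4] 816
lid_centre 0.56 [264.5, 259.6, 313.0, 283.1] 857
sealed_centre 0.76 [377.0, 192.0, 414.2, 240.2] 1001
sealed_centre 0.69 [393.2, 258.7, 435.3, 305.9] 1057
sealed_centre 0.66 [322.4, 178.2, 353.3, 225.8] 918
jar 0.83 [234.1, 131.3, 250.6, 158.3] 406
jar 0.63 [326.4, 125.4, 373.9, 151.0] 1133
phone 0.75 [325.0, 128.3, 375.1, 150.2] 1130
phone 0.38 [378.8, 191.5, 413.8, 242.3] 1118
card 0.71 [133.0, 169.6, 168.1, 193.5] 568
scene [[472.55167283   0.         273.42228363]
 [  0.         472.55167283 206.47439289]
 [  0.           0.           1.        ]] [ 1.10243276 -0.25629041  1.00365283] [[ 0.50819307  0.86113587 -0.01359459]
 [ 0.70690742 -0.42608891 -0.5645619 ]
 [-0.49195701  0.27729633 -0.82527877]]
tu
[... 498 characters left out ...]
5.3, 265.3] 811
{'time_s': 0.7, 'qpos': array([74.54756872, 18.38928131, -4.01543656, 83.10875366,  1.2959264 ,
       78.54278601, -3.25953987]), 'joint_velocities': array([-0.04186394, -0.00719004,  0.01158275,  0.04368279,  0.06322684,
        0.01856931, -0.00934128]), 'effort': array([-7.14236103e-05, -4.90942132e+01, -4.02724212e-01, -3.12705123e+01,
       -6.36926433e-02,  3.35267955e-02,  5.78031830e-06]), 'tool_pos': array([ 0.18195949, -0.62401228,  0.22260586]), 'tool_rot': array([1.79995635e+02, 4.05341324e-03, 1.62612683e+01]), 'force': array([ 0.17038654, -0.03933707,  0.54311365]), 'wrist_torque': array([0.02192469, 0.01867035, 0.00255522]), 'grip_width': 0.08724311567797624}
```

Run:
```python
import cv2,numpy as np
t=cv2.imread('pics/top0.png');s=cv2.imread('pics/scene0.png')
cv2.imwrite('pics/t1.png',cv2.resize(t[115:320,190:450],(760,600),interpolation=cv2.INTER_CUBIC))
cv2.imwrite('pics/s1.png',cv2.resize(s[130:380,50:390],(800,588),interpolation=cv2.INTER_CUBIC))
```

```text
(no output)
```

View pics/t1.png

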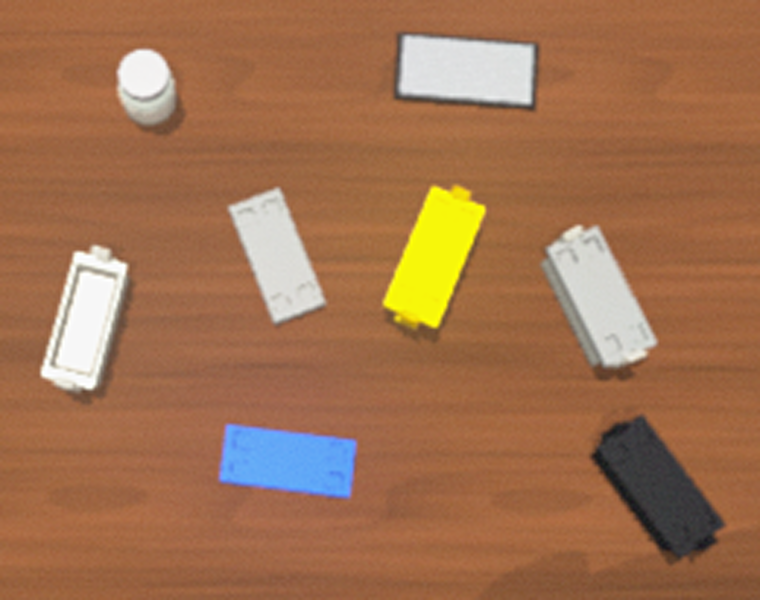

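View pics/s1.png

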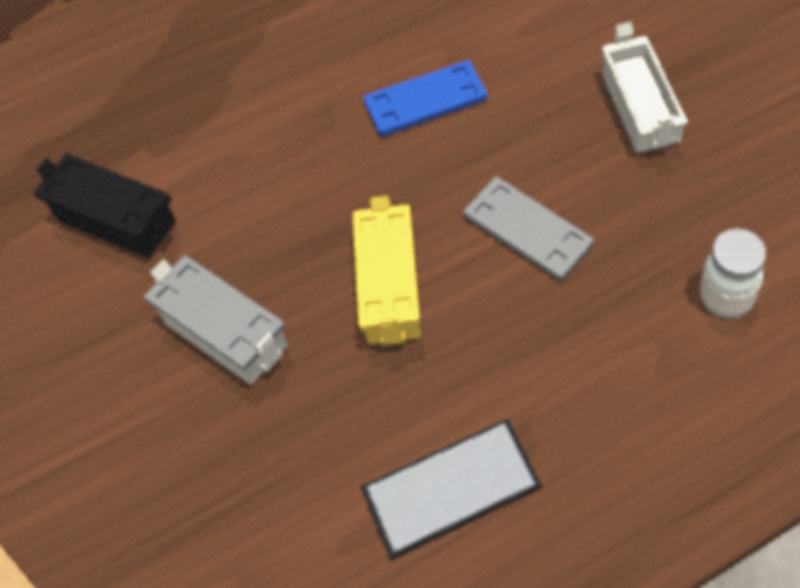

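White tub at top px (219,223), grey lid (281,203), and closed grey/white tub (395,216) are the ones meant. The blue lid (288,271), yellow tub (338,202) and black tub (414,282) are look-alikes and differ plainly in colour. The crops above already confirm this. Next I fit the poses.

```bash
cat >> h.py <<'E'
from scipy.optimize import minimize
def box(x0,x1,y0,y1,z0,z1): return np.array([[x,y,z] for x in(x0,x1) for y in(y0,y1) for z in(z0,z1)])/1000.
LID=[box(-65,65,-28,28,-2.5,7.5),box(-53,53,-20,20,-7.5,-2)]            # origin lid_centre
def tubparts(z):   # z = feet height offset so that origin chosen
    P=[box(-58,58,-26,26,7-z,50-z),box(-64,64,-26,26,44-z,50-z)]
    for s in(1,-1):
        P.append(box(min(s*65,s*71),max(s*65,s*71),-9,9,44-z,74-z))
        for t in(1,-1): P.append(box(s*48-5,s*48+5,t*14-5,t*14+5,-z,8-z))
    return P
TUB=tubparts(50); SEAL=tubparts(30)+[box(-65,65,-28,28,20,30)]
S=8
def render(p,parts,pose,z,w):
    c,s=np.cos(pose[2]),np.sin(pose[2]);R=np.array([[c,-s,0],[s,c,0],[0,0,1]])
    l,t,r,b=w;m=np.zeros(((b-t)*S,(r-l)*S),np.uint8)
    for P in parts:
        uv=proj(p,P@R.T+[pose[0],pose[1],z]); uv=((uv-[l,t]+.5)*S-.5)
        cv2.fillConvexPoly(m,cv2.convexHull(np.round(uv*16).astype(np.int32)),255,cv2.LINE_AA,4)
    return cv2.resize(m,(r-l,b-t),interpolation=cv2.INTER_AREA)/255.
def alpha(p,w):
    l,t,r,b=w; h=cv2.cvtColor(np.ascontiguousarray(p['image'][t:b,l:r]),cv2.COLOR_RGB2HSV)[...,1].astype(float)
    return np.clip((np.percentile(h,80)*.85-h)/(np.percentile(h,80)*.85-35),0,1)
def win(rect,m=8):
    return [int(rect[0])-m,int(rect[1])-m,int(rect[2])+m+1,int(rect[3])+m+1]
def fit(pics,wins,parts,x0,z):
    A=[alpha(p,w) for p,w in zip(pics,wins)]
    f=lambda q:sum(((render(p,parts,[q[0],q[1],q[2]/.1],z,w)-a)**2).sum() for p,w,a in zip(pics,wins,A))
    best=None
    for k in range(3):
        x=np.array([x0[0],x0[1],x0[2]*.1]) if best is None else best.x
        best=minimize(f,x,method='Nelder-Mead',options=dict(initial_simplex=x+np.array([[0,0,0],[.008,0,0],[0,.008,0],[0,0,.015]])/(k+1),xatol=1e-5,fatol=1e-2))
    return [best.x[0],best.x[1],best.x[2]*10],best.fun
E
cat > m.py <<'E'
from h import *
a=env.read_camera('top');b=env.read_camera('scene')
R={'tub':(TUB,.05,.045,[205.7,198.2,234.6,247.7],[305.4,142.5,342.8,190.6],-.2),
'lid':(LID,.0075,.01,[265,178.7,298.6,227.4],[248.1,204.6,302.2,250.8],.35),
'seal':(SEAL,.03,.05,[377,192,414.2,240.2],[114.1,239.6,171.4,292.8],.5)}
for n,(P,z,zc,r1,r2,yaw) in R.items():
    g=back(a,[(r1[0]+r1[2])/2,(r1[1]+r1[3])/2],zc)[0]
    for lab,pp,ww in(('both',[a,b],[win(r1),win(r2)]),('top',[a],[win(r1)]),('scene',[b],[win(r2)])):
        x,c=fit(pp,ww,P,[g[0],g[1],yaw],z)
        print(n,lab,np.round(np.array(x[:2])*1000,1),round(np.degrees(x[2]),2),round(c,1),'r',round(np.hypot(*x[:2]),3))
E
python3 m.py
```

```text
tub both [488.9 240.3] -13.93 66.5 r 0.545
tub top [488.9 239.9] -14.16 30.0 r 0.545
tub scene [488.6 241. ] -13.62 33.6 r 0.545
lid both [562.1  47.9] 21.57 44.5 r 0.564
lid top [563.   46.9] 21.6 13.4 r 0.565
lid scene [561.4  48.5] 21.54 14.5 r 0.564
seal both [ 513.9 -272.7] 24.24 149.4 r 0.582
seal top [ 514.4 -274.1] 24.62 14.7 r 0.583
seal scene [ 513.4 -272. ] 24.67 113.3 r 0.581
```

apply_moves(targets=[[[380,672,-60],[0,0,0.093]],[[380,672,-60],[0,0,0.093]],[[380,672,-60],[0,0,0.093]],[[380,672,-60],[0,0,0.093]],[[380,672,-60],[0,0,0.093]],[[380,672,-60],[0,0,0.093]],[[380,672,-60],[0,0,0.093]],[[380,672,-60],[0,0,0.093]]], hand=87)

```text
time_s: 1.6
tool_pos: [0.379, -0.2751, 0.1918]
tool_rot: [179.9, -0.0, 21.6]
force: [0.7, -1.0, 0.4]
grip_width: 0.087
```

apply_moves(targets=[[[183,323,-90],[0,0,0]],[[183,323,-90],[0,0,0]],[[183,323,-90],[0,0,0]],[[183,323,-90],[0,0,0]],[[183,323,-90],[0,0,0]],[[183,323,-90],[0,0,0]],[[183,323,-90],[0,0,0]],[[183,323,-90],[0,0,0]]])

```text
time_s: 2.4
tool_pos: [0.5621, 0.0502, 0.1011]
tool_rot: [-179.9, -0.1, 21.8]
force: [0.3, -0.2, 0.8]
grip_width: 0.0869
```

apply_moves(targets=[[[0,0,0],[0,0,0]],[[0,0,0],[0,0,0]]])

```text
time_s: 2.6
tool_pos: [0.5611, 0.0466, 0.1013]
tool_rot: [-180.0, 0.1, 21.7]
force: [-0.2, -0.9, 0.4]
grip_width: 0.0871
```

apply_moves(targets=[[[1,1,-45],[0,0,0]],[[1,1,-75],[0,0,0]],[[1,1,-90],[0,0,0]],[[1,1,-97],[0,0,0]],[[1,1,-97],[0,0,0]],[[1,1,-97],[0,0,0]]])

```text
time_s: 3.2
tool_pos: [0.5635, 0.0468, 0.0061]
tool_rot: [179.9, -0.1, 21.6]
force: [-0.9, 0.1, 0.5]
grip_width: 0.087
```

apply_moves(targets=[[[0,0,0],[0,0,0]],[[0,0,0],[0,0,0]],[[0,0,0],[0,0,0]],[[0,0,0],[0,0,0]],[[0,0,0],[0,0,0]],[[0,0,0],[0,0,0]]], hand=40, squeeze=30)

```text
time_s: 3.8
tool_pos: [0.5624, 0.0471, 0.0047]
tool_rot: [180.0, -0.0, 21.6]
force: [0.4, 0.3, 1.1]
grip_width: 0.0554
```

apply_moves(targets=[[[0,0,50],[0,0,0]],[[0,0,100],[0,0,0]],[[-73,193,100],[0,0,-0.621]],[[-73,193,100],[0,0,-0.621]],[[-73,193,100],[0,0,-0.621]],[[-73,193,100],[0,0,-0.621]],[[-73,193,100],[0,0,-0.621]],[[-73,193,100],[0,0,-0.621]]])

```text
time_s: 4.6
tool_pos: [0.4869, 0.2446, 0.1048]
tool_rot: [-179.9, 0.0, -13.6]
force: [-0.7, -0.4, -0.1]
grip_width: 0.056
```

apply_moves(targets=[[[0,0,0],[0,0,0]],[[0,0,0],[0,0,0]],[[0,0,0],[0,0,0]]])

```text
time_s: 4.9
tool_pos: [0.49, 0.2384, 0.1044]
tool_rot: [180.0, 0.0, -14.1]
force: [1.2, -0.8, -0.7]
grip_width: 0.0553
```

Run:
```python
from h import *
a=env.read_camera('top');b=env.read_camera('scene')
o=env.get_obs();print(o['tool_pos'],o['tool_rot'],o['grip_width'],o['time_s'])
x,y,z=o['tool_pos']
for n,p in(('top',a),('scene',b)):
    print(n,proj(p,[[x,y,z],[.4889,.2403,.05]]).round())
    u=proj(p,[[x,y,z]])[0].astype(int)
    c=p['image'][max(0,u[1]-60):u[1]+60,max(0,u[0]-50):u[0]+50,::-1]; print(u)
    cv2.imwrite('pics/%s2.png'%n,p['image'][:,:,::-1])
    globals()[n+'c']=cv2.resize(c,(400,480),interpolation=cv2.INTER_CUBIC)
cv2.imwrite('pics/hover.png',np.hstack([topc,scenec]))
```

```text
[0.48983119 0.23885081 0.10442678] [ 1.79976165e+02  9.70868288e-03 -1.41049466e+01] 0.05599549744458159 5.0
top [[216. 220.]
 [218. 224.]]
[216 220]
scene [[324. 152.]
 [323. 165.]]
[324 151]
```

View pics/hover.png

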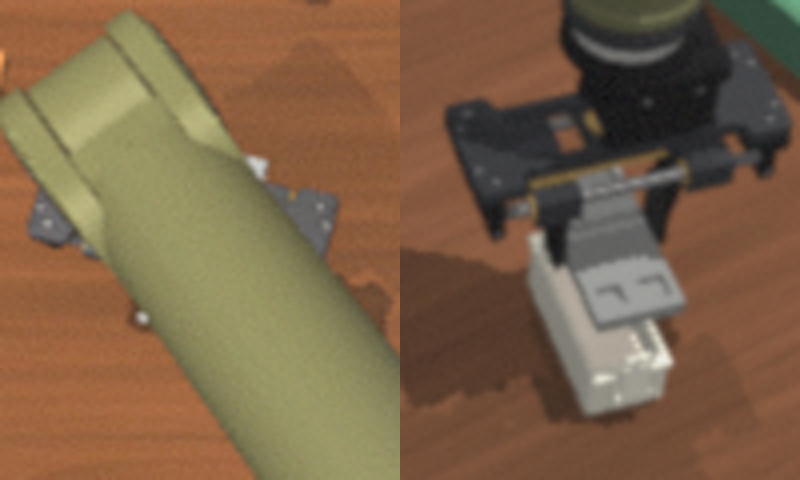

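```bash
cat > ov.py <<'E'
from h import *
def wire(p,parts,pose,z,img,l,t,s,col):
    c,sn=np.cos(pose[2]),np.sin(pose[2]);R=np.array([[c,-sn,0],[sn,c,0],[0,0,1]])
    for P in parts:
        uv=(proj(p,P@R.T+[pose[0],pose[1],z])-[l,t]+.5)*s-.5
        for i in range(8):
            for j in range(i+1,8):
                if bin(i^j).count('1')==1: cv2.line(img,tuple(np.round(uv[i]*16).astype(int)),tuple(np.round(uv[j]*16).astype(int)),col,1,cv2.LINE_AA,4)
E
python3 - <<'E'
from ov import *
b=env.read_camera('scene');o=env.get_obs();x,y,z=o['tool_pos'];print(x,y,z)
l,t,s=295,120,11
im=cv2.resize(b['image'][t:t+54,l:l+72,::-1],None,fx=s,fy=s,interpolation=cv2.INTER_CUBIC)
wire(b,LID[:1],[x,y,np.radians(-14.1)],z+.0028,im,l,t,s,(0,0,255))
wire(b,TUB[1:2],[.4889,.2403,np.radians(-13.93)],.05,im,l,t,s,(0,200,0))
cv2.imwrite('pics/ov1.png',im)
E
```

```text
0.4897291337433839 0.23916611041147912 0.10451178241545359
```

View pics/ov1.png

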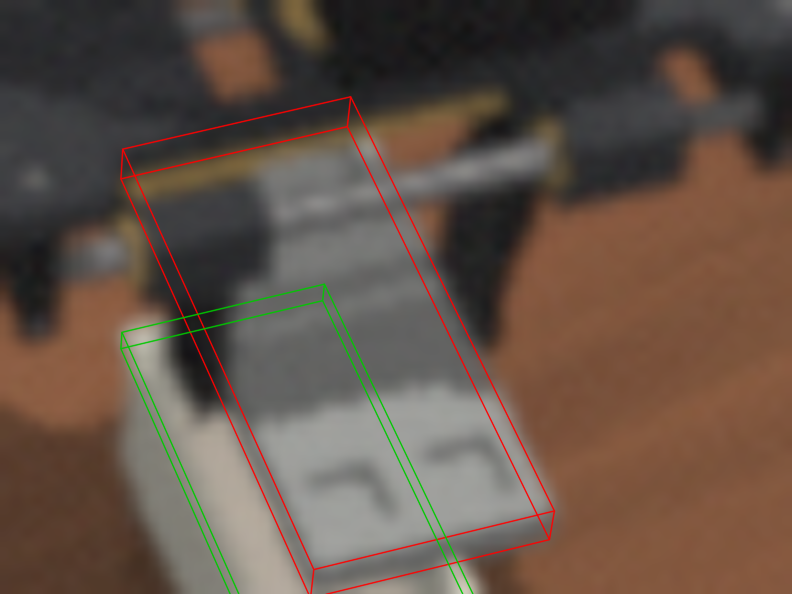

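apply_moves(targets=[[[-0.6,0.6,-15],[0,0,0]],[[-0.6,0.6,-28],[0,0,0]],[[-0.6,0.6,-33],[0,0,0]],[[-0.6,0.6,-37],[0,0,0]],[[-0.6,0.6,-39],[0,0,0]],[[-0.6,0.6,-39],[0,0,0]],[[-0.6,0.6,-39],[0,0,0]]], squeeze=60)

```text
time_s: 5.75
tool_pos: [0.4887, 0.2409, 0.0658]
tool_rot: [-180.0, 0.0, -14.0]
force: [-0.3, 0.0, -0.3]
grip_width: 0.0553
```

apply_moves(targets=[[[0,0,-2],[0,0,0]],[[0,0,-4],[0,0,0]],[[0,0,-6],[0,0,0]],[[0,0,-7],[0,0,0]],[[0,0,-8],[0,0,0]],[[0,0,-8],[0,0,0]]])

```text
time_s: 6.35
tool_pos: [0.4899, 0.2416, 0.0592]
tool_rot: [-179.9, -0.2, -14.0]
force: [-1.7, -1.3, 8.1]
grip_width: 0.0552
```

apply_moves(targets=[[[0,0,-1],[0,0,0]],[[0,0,-2],[0,0,0]],[[0,0,-3],[0,0,0]],[[0,0,-4],[0,0,0]],[[0,0,-4],[0,0,0]],[[0,0,-4],[0,0,0]]])

```text
time_s: 6.95
tool_pos: [0.4883, 0.241, 0.0534]
tool_rot: [-180.0, 0.0, -14.0]
force: [-1.3, 1.3, -0.6]
grip_width: 0.0554
```

apply_moves(targets=[[[0,0,-1],[0,0,0]],[[0,0,-2],[0,0,0]],[[0,0,-3],[0,0,0]],[[0,0,-4],[0,0,0]],[[0,0,-4],[0,0,0]],[[0,0,-4],[0,0,0]]])

```text
time_s: 7.55
tool_pos: [0.4884, 0.2409, 0.0499]
tool_rot: [180.0, 0.0, -14.0]
force: [-2.7, 0.5, 5.3]
grip_width: 0.0554
```

apply_moves(targets=[[[0,0,-1],[0,0,0]],[[0,0,-2],[0,0,0]],[[0,0,-2],[0,0,0]],[[0,0,-2],[0,0,0]]])

```text
time_s: 7.95
tool_pos: [0.4886, 0.2409, 0.049]
tool_rot: [180.0, 0.0, -14.0]
force: [-5.1, -0.8, 12.4]
grip_width: 0.0553
```

apply_moves(targets=[[[0,0,-1.5],[0,0,0]],[[0,0,-3],[0,0,0]],[[0,0,-3],[0,0,0]],[[0,0,-3],[0,0,0]]])

```text
time_s: 8.35
tool_pos: [0.4888, 0.2411, 0.0487]
tool_rot: [179.9, -0.0, -14.0]
force: [-11.7, -5.0, 32.0]
grip_width: 0.0551
```

apply_moves(targets=[[[0,0,3],[0,0,0]],[[0,0,4.5],[0,0,0]],[[0,0,4.5],[0,0,0]]])

```text
time_s: 8.65
tool_pos: [0.4887, 0.2409, 0.0495]
tool_rot: [-180.0, -0.0, -14.0]
force: [-2.4, -0.4, 6.5]
grip_width: 0.0551
```

apply_moves(targets=[[[0,0,0],[0,0,0]],[[0,0,0],[0,0,0]],[[0,0,0],[0,0,0]],[[0,0,0],[0,0,0]],[[0,0,40],[0,0,0]],[[0,0,90],[0,0,0]],[[0,-50,120],[0,0,0]],[[0,-100,120],[0,0,0]]], hand=87)

```text
time_s: 9.45
tool_pos: [0.4909, 0.1503, 0.1727]
tool_rot: [-179.8, -0.4, -13.7]
force: [0.9, -1.6, -1.1]
grip_width: 0.0868
```

apply_moves(targets=[[[20,-50,0],[0,0,0]],[[20,-100,0],[0,0,0]],[[20,-150,0],[0,0,0.1]],[[20,-200,0],[0,0,0.25]],[[20,-250,0],[0,0,0.4]],[[20,-300,0],[0,0,0.5]],[[20,-300,0],[0,0,0.6]],[[20,-300,0],[0,0,0.6]]])

```text
time_s: 10.25
tool_pos: [0.508, -0.1557, 0.1681]
tool_rot: [180.0, 0.0, 20.0]
force: [-0.1, 0.3, -0.0]
grip_width: 0.0868
```

```bash
cat > m2.py <<'E'
from ov import *
a=env.read_camera('top');b=env.read_camera('scene')
o=env.get_obs();print(o['tool_pos'],o['tool_rot'],o['grip_width'],o['time_s'])
TL=TUB+[box(-65,65,-28,28,0,10)]
R={'tub':(TL,.05,[489,240,np.radians(-14)],[203,195,238,250],[303,138,345,193]),
'seal':(SEAL,.03,[514,-273,np.radians(24.5)],[377,192,414.2,240.2],[118,239.6,171.4,292.8])}
for n,(P,z,g,r1,r2) in R.items():
    for lab,pp,ww in(('both',[a,b],[win(r1,6),win(r2,6)]),('top',[a],[win(r1,6)]),('scene',[b],[win(r2,6)])):
        x,c=fit(pp,ww,P,[g[0]/1e3,g[1]/1e3,g[2]],z)
        print(n,lab,np.round(np.array(x[:2])*1000,1),round(np.degrees(x[2]),2),round(c,1))
ims=[]
for p,l,t in((a,198,190),(b,300,134)):
    ims.append(cv2.resize(p['image'][t:t+62,l:l+46,::-1],(390,530),interpolation=cv2.INTER_CUBIC))
cv2.imwrite('pics/closed.png',np.hstack(ims))
E
python3 m2.py
```

```text
[ 0.50874573 -0.15082404  0.1683489 ] [-1.79942140e+02 -9.36739681e-03  2.02794967e+01] 0.08713881733619286 10.35
tub both [489.8 240.2] -14.16 64.6
tub top [489.7 239.8] -14.15 25.9
tub scene [489.6 240.8] -13.95 36.0
seal both [ 513.3 -271.9] 24.68 1130.4
seal top [ 531.8 -129.9] -223.78 0.1
seal scene [ 513.5 -271.8] 24.68 65.7
```

View pics/closed.png

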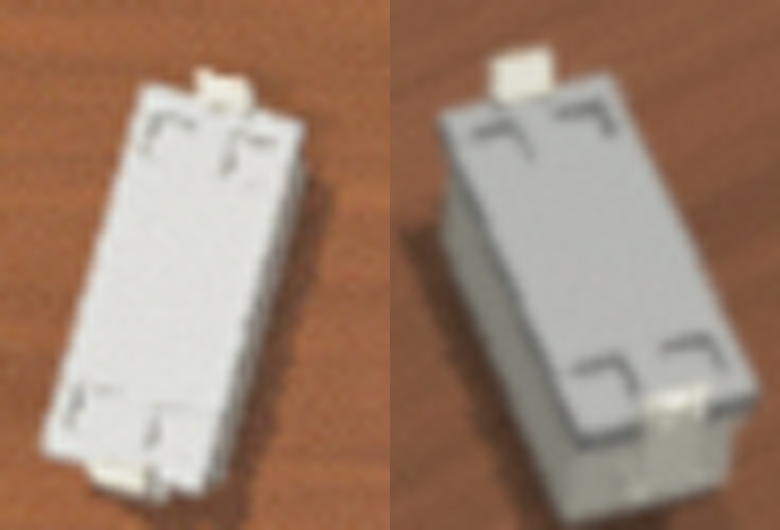

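The lid lies flat and both barbs overlap its ends. Left picture: hooks at (225,90) and (130,475). Right picture: (522,72) and (675,400). Next is the closed tub.

apply_moves(targets=[[[5.5,-50,0],[0,0,0.076]],[[5.5,-100,0],[0,0,0.076]],[[5.5,-122.5,-20],[0,0,0.076]],[[5.5,-122.5,-60],[0,0,0.076]],[[5.5,-122.5,-60],[0,0,0.076]],[[5.5,-122.5,-60],[0,0,0.076]]])

```text
time_s: 10.95
tool_pos: [0.5148, -0.2716, 0.1086]
tool_rot: [-179.9, 0.0, 24.9]
force: [-0.1, 1.3, 0.4]
grip_width: 0.0872
```

apply_moves(targets=[[[-0.5,-1.0,-30],[0,0,-0.003]],[[-0.5,-1.0,-60],[0,0,-0.003]],[[-0.5,-1.0,-70],[0,0,-0.003]],[[-0.5,-1.0,-72],[0,0,-0.003]],[[-0.5,-1.0,-72],[0,0,-0.003]]])

```text
time_s: 11.45
tool_pos: [0.5152, -0.2752, 0.0384]
tool_rot: [179.9, -0.1, 24.6]
force: [1.6, 0.9, 0.2]
grip_width: 0.087
```

apply_moves(targets=[[[0,0,0],[0,0,0]],[[0,0,0],[0,0,0]],[[0,0,0],[0,0,0]],[[0,0,0],[0,0,0]],[[0,0,0],[0,0,0]],[[0,0,0],[0,0,0]]], hand=40, squeeze=45)

```text
time_s: 12.05
tool_pos: [0.5137, -0.2754, 0.0367]
tool_rot: [-180.0, 0.0, 24.6]
force: [-0.4, 1.5, 1.7]
grip_width: 0.0554
```

apply_moves(targets=[[[0,0,15],[0,0,0]],[[0,0,45],[0,0,0]],[[0,0,80],[0,0,0]],[[0,10,110],[0,0,0]],[[0,35,115],[0,0,-0.05]],[[0,70,115],[0,0,-0.1]],[[0,110,115],[0,0,-0.15]],[[0,150,115],[0,0,-0.2]]])

```text
time_s: 12.85
tool_pos: [0.5131, -0.1243, 0.1519]
tool_rot: [180.0, 0.0, 12.9]
force: [0.2, 0.4, -3.1]
grip_width: 0.0554
```

apply_moves(targets=[[[-4,40,0],[0,0,-0.06]],[[-8,80,0],[0,0,-0.12]],[[-12,120,0],[0,0,-0.18]],[[-16,160,0],[0,0,-0.24]],[[-20,200,0],[0,0,-0.3]],[[-22,240,0],[0,0,-0.36]],[[-23,280,0],[0,0,-0.42]],[[-24,310,0],[0,0,-0.45]]])

```text
time_s: 13.65
tool_pos: [0.4888, 0.1873, 0.1522]
tool_rot: [-180.0, -0.0, -12.7]
force: [0.6, 0.2, -3.4]
grip_width: 0.0555
```

apply_moves(targets=[[[0,20,0],[0,0,-0.015]],[[0,35,0],[0,0,-0.025]],[[0,45,0],[0,0,-0.025]],[[0,51,0],[0,0,-0.025]],[[0,55,0],[0,0,-0.025]],[[0,55,0],[0,0,-0.025]],[[0,55,0],[0,0,-0.025]],[[0,55,0],[0,0,-0.025]]])

```text
time_s: 14.45
tool_pos: [0.4899, 0.2386, 0.1515]
tool_rot: [180.0, -0.0, -14.2]
force: [-0.2, -0.3, -3.7]
grip_width: 0.0555
```

Run:
```python
from ov import *
b=env.read_camera('scene');o=[env.get_obs()]
x,y,z=o[0]['tool_pos'];print(x,y,z,o[0]['tool_rot'])
l,t,s=300,110,10
im=cv2.resize(b['image'][t:t+60,l:l+60,::-1],None,fx=s,fy=s,interpolation=cv2.INTER_CUBIC)
wire(b,SEAL[:1]+SEAL[-1:],[x,y,np.radians(-14.2)],z-.0067,im,l,t,s,(0,0,255))
wire(b,LID[:1],[.4892,.2402,np.radians(-14.1)],.0525,im,l,t,s,(0,200,0))
raw=cv2.resize(b['image'][130:176,310:330+16,::-1],(360,460),interpolation=cv2.INTER_CUBIC)
cv2.imwrite('pics/ov2.png',im)
```

```text
0.48987153704745484 0.2387040826307468 0.1515128286509646 [ 1.79971164e+02 -3.45916577e-03 -1.41683709e+01]
```

View pics/ov2.png

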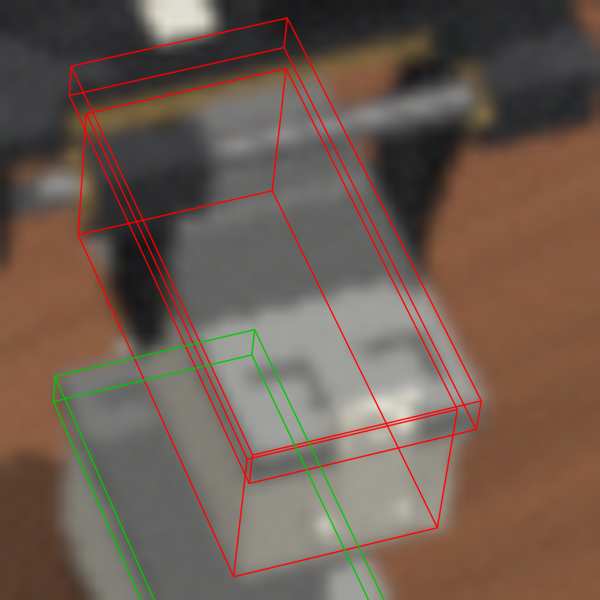

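apply_moves(targets=[[[-0.9,2.0,-15],[0,0,0]],[[-0.9,2.0,-35],[0,0,0]],[[-0.9,2.0,-45],[0,0,0]],[[-0.9,2.0,-50],[0,0,0]],[[-0.9,2.0,-52],[0,0,0]],[[-0.9,2.0,-52],[0,0,0]],[[-0.9,2.0,-52],[0,0,0]],[[-0.9,2.0,-52],[0,0,0]]])

```text
time_s: 15.3
tool_pos: [0.4893, 0.2417, 0.1002]
tool_rot: [-180.0, -0.1, -14.1]
force: [-0.1, 0.4, -3.6]
grip_width: 0.0556
```

Run:
```python
from ov import *
Q=[]
for i in range(4):
    b=env.read_camera('scene');o=env.get_obs();Q.append(np.r_[o['tool_pos']*1000,o['force']])
print(np.round(Q,1))
x,y,z=np.mean(Q,0)[:3]/1000
l,t,s=300,118,9
im=cv2.resize(b['image'][t:t+64,l:l+52,::-1],None,fx=s,fy=s,interpolation=cv2.INTER_CUBIC)
cv2.imwrite('pics/low.png',im)
```

```text
[[ 4.892e+02  2.416e+02  1.002e+02 -6.000e-01  3.000e-01 -3.200e+00]
 [ 4.891e+02  2.416e+02  1.000e+02  3.000e-01 -0.000e+00 -3.800e+00]
 [ 4.890e+02  2.416e+02  9.990e+01 -1.000e-01 -0.000e+00 -4.300e+00]
 [ 4.890e+02  2.415e+02  9.980e+01  1.000e-01  4.000e-01 -4.300e+00]]
```

View pics/low.png

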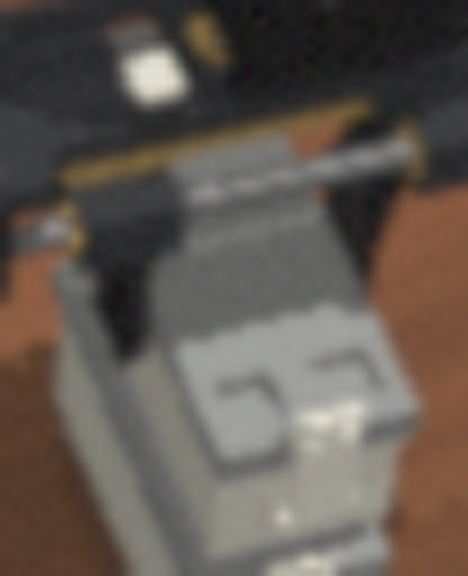

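apply_moves(targets=[[[0,-0.7,-1],[0,0,0]],[[0,-0.7,-2],[0,0,0]],[[0,-0.7,-3],[0,0,0]],[[0,-0.7,-4],[0,0,0]],[[0,-0.7,-4],[0,0,0]]])

```text
time_s: 16.0
tool_pos: [0.4886, 0.2407, 0.0953]
tool_rot: [180.0, 0.0, -14.1]
force: [0.6, -0.6, -4.0]
grip_width: 0.0555
```

apply_moves(targets=[[[0,0,-0.7],[0,0,0]],[[0,0,-1.4],[0,0,0]],[[0,0,-2.1],[0,0,0]],[[0,0,-2.8],[0,0,0]],[[0,0,-2.8],[0,0,0]]])

```text
time_s: 16.5
tool_pos: [0.4887, 0.2407, 0.0926]
tool_rot: [180.0, 0.0, -14.1]
force: [-0.2, 0.6, -3.2]
grip_width: 0.0554
```

apply_moves(targets=[[[0,0,-0.5],[0,0,0]],[[0,0,-1],[0,0,0]],[[0,0,-1.3],[0,0,0]],[[0,0,-1.3],[0,0,0]]])

```text
time_s: 16.9
tool_pos: [0.4889, 0.2408, 0.0916]
tool_rot: [180.0, -0.0, -14.1]
force: [-0.0, 0.3, -1.8]
grip_width: 0.0555
```

apply_moves(targets=[[[0,0,-0.4],[0,0,0]],[[0,0,-0.8],[0,0,0]],[[0,0,-0.8],[0,0,0]],[[0,0,-0.8],[0,0,0]]])

```text
time_s: 17.3
tool_pos: [0.489, 0.2408, 0.0913]
tool_rot: [180.0, -0.0, -14.1]
force: [-1.2, -1.5, 5.3]
grip_width: 0.0554
```

Seated: the force now pushes up, and the height is as expected. I release and retreat.

apply_moves(targets=[[[0,0,0.3],[0,0,0]],[[0,0,0.3],[0,0,0]],[[0,0,0.3],[0,0,0]],[[0,0,0.3],[0,0,0]],[[0,0,0.3],[0,0,0]]], hand=87)

```text
time_s: 17.8
tool_pos: [0.4888, 0.2408, 0.0908]
tool_rot: [-180.0, 0.0, -14.1]
force: [1.1, -0.3, -0.3]
grip_width: 0.084
```

apply_moves(targets=[[[0,0,20],[0,0,0]],[[0,0,60],[0,0,0]],[[0,0,100],[0,0,0]],[[0,-50,110],[0,0,0]],[[0,-100,110],[0,0,0]],[[0,-150,110],[0,0,0]],[[0,-200,110],[0,0,0]],[[0,-250,110],[0,0,0]]])

```text
time_s: 18.6
tool_pos: [0.4886, -0.0102, 0.2013]
tool_rot: [180.0, -0.1, -14.1]
force: [0.7, -0.1, -0.2]
grip_width: 0.0873
```

Run:
```python
from ov import *
a=env.read_camera('top');b=env.read_camera('scene');o=env.get_obs();print(o['tool_pos'],o['time_s'],o['force'])
STACK=[q-[0,0,.0] for q in TUB]+[box(-65,65,-28,28,0,10)]+[q+[0,0,.035] for q in SEAL]
x,c=fit([a,b],[[195,185,245,258],[295,118,350,198]],STACK,[.489,.2405,np.radians(-14)],.05);print(np.round(np.array(x[:2])*1000,1),np.degrees(x[2]),c)
ims=[]
for p,l,t in((a,195,185),(b,297,115)):
    s=7;im=cv2.resize(p['image'][t:t+80,l:l+55,::-1],None,fx=s,fy=s,interpolation=cv2.INTER_CUBIC)
    ims.append(im)
wire(b,SEAL[-1:]+SEAL[:1],x,.085,ims[1],297,115,7,(0,0,255))
cv2.imwrite('pics/fin.png',np.hstack(ims))
```

```text
[ 0.48837834 -0.01692779  0.20065488] 18.7 [-0.29864271  0.74130008  0.50948762]
[490.4 241.2] -14.439938236431649 105.99208917540193
```

View pics/fin.png

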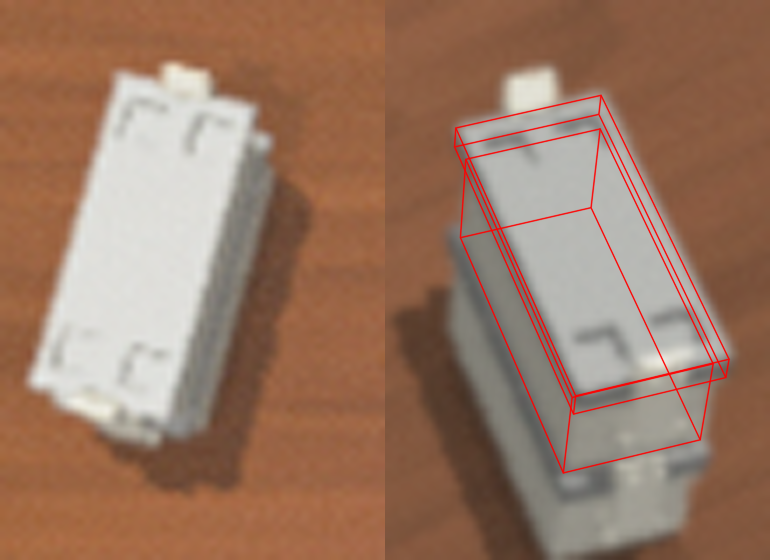

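The upper tub stands level on the lower one, and the outline for home height matches the picture. Its lid corners are at (457,128) and (728,360) in the right view.

```bash
python3 -c "
from cell import env
env.sign_off()"
```

```text
the job is handed in; nothing more can be done
```

I put the grey lid on the open tub, stood the closed tub on top of it, let go and handed the job in at about 19 s. `sign_off()` gave no verdict.

**Lid:** I pressed it straight down, with a peak of about 8 N on the way, then up to 32 N against a hard stop at the home height. In both camera views it lies flat with both barbs over its ends.

**Closed tub:** I lowered it until the measured load came off at about 0.3 mm from the calculated home height. I saw about 9 N of contact there, far below the 45 N limit, and then let go. In the last picture the stack is level and the model outline for home height matches it.

**Lower tub:** The fits put it about 1–2 mm from its start.

**Disagreements:** The two cameras differ by about 1–1.5 mm in absolute position, which is within their calibration. I could not measure the hook angles or the feet in the recesses directly; I judged them from heights, forces and pictures.

**Other objects:** The arm did not go near the jar, phone or price card. I did not measure them again at the end.

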